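# Mesh ladle at the ready over the open steamer

### The job

I am about to pick the buns out of the open steamer basket with the chopsticks. Draw the mesh ladle (not the solid soup ladle beside it) up out of the ladle stand, turn it bowl up with its mouth level, and carry it over the middle of whichever of the two baskets has no lid on it, so that the whole bowl is over the basket's opening with the ladle's rim about 10 cm above the basket's rim. Finish while still holding it there in the gripper, steady, and leave the lid, the baskets and everything else where they are.

Things in the scene. Friction and masses are not known exactly. Their poses are not given: they have to be found in the camera images.
- mesh_ladle_grip (a point): Mesh ladle (steel, woven wire bowl, about 0.16 kg): a point on its handle's centre line, 130 mm along it from the bowl's rim. The handle is 175 mm long: a round 8 mm neck, then from 70 to 175 mm a flat grip 18 mm wide, 10 mm thick. z axis: along the handle to its upper end; y: across the 18 mm width (pinch along y). In the stand this point is about 190 mm above the table.
- mesh_ladle_bowl (a point): Centre of the mesh ladle's mouth (plane of its rim, 84 mm across; round bowl 30 mm deep). z: out of the mouth, straight up when the mouth is level, bowl up; x: away from the handle; y: as at the grip. The handle rises 30 degrees above the mouth's plane: level, the grip point is 153 mm behind (-x) and 65 mm above this point. In the stand the mouth is tipped some 45 degrees, away from the handle.
- soup_ladle_grip (a point): Soup ladle, a bystander: size, shape and handle as the mesh ladle, but its bowl is solid sheet. Same point and axes as mesh_ladle_grip. It stands in the other bay of the stand (which is in which varies), its handle about 97 mm from the mesh ladle's.
- ladle_stand: Fixed steel stand, foot 110 by 223 mm, origin at the foot's centre. Two open-topped bays along its y, centres 48 mm either side, inside 94 mm wide, 69 mm in x, floor 3 mm up. Front (+x) wall 45 mm high, sides 60; back (-x, roughly towards the robot) a comb 115 mm high with a 16 mm notch per bay.
- ladle_stand_back (a point): Middle of the comb's top edge, 115 mm up, at the stand's back. Each ladle's bowl stands on a bay's floor with 1 to 4 mm to spare front and back, and its neck leans back in the notch, handle about 15 degrees from upright towards -x, its end 235 mm above the table. So a ladle comes out straight up; the bowl is clear of the comb after 120 mm.
- basket_a_rim (a point): Bamboo steamer basket A, round, 190 mm outside, 174 mm inside, 65 mm high, 0.4 kg, loose on the table to the left (+y) of the stand. This point is the centre of its rim, 65 mm above the table; z up.
- basket_b_rim (a point): Bamboo steamer basket B, the same as A, to the right (-y) of the stand. This point is the centre of its rim.
- lid_center (a point): Bamboo steamer lid: round, 190 mm, slightly domed, with a strap handle, 58 mm high in all, loose, 0.2 kg. It lies centred on the rim of one of the two baskets (either one); the basket without it is the open one. This point is on the lid's axis, 20 mm above its underside.
- bun_dish: White dish (120 mm) with three buns, one solid piece 38 mm high, inside the open basket, below its rim. Origin at the centre of its foot.
- spoon_rest: Ceramic spoon rest, a shallow round dish 100 mm across with a short channel, 14 mm high; bystander. Origin under the dish.
- chopstick_1: Steel chopstick, 300 mm long, 6 mm thick, flat on the table; bystander. Origin at its middle, x along it.
- chopstick_2: The other chopstick, the same.
- sauce_tray: Clear acrylic tray, 100 by 190 mm, 22 mm high, beyond the stand, with two small sauce dishes (32 mm to their rims) fixed in it; bystander. Origin at the centre of its underside.
- soy_bottle: Brown glass bottle, 52 mm thick, 150 mm high, beyond the stand to the left; bystander. Origin at the centre of its foot.
- mesh_ladle: The mesh ladle's own frame, only for its speed and contacts: origin 35 mm straight below the mouth's centre as it stands in the stand. Use the two points above to grasp and aim.
Things that resemble listed ones, but are neither listed nor needed, are in the scene too. What is shaped like the bun_dish but green is not meant.

How it is judged:
On the way:
1. the mesh ladle is drawn clear of the ladle stand, in the gripper (contact force between the fingers and mesh_ladle above 1 N and z of mesh_ladle_bowl in the frame of ladle_stand above 0.125 m and contact force between mesh_ladle and ladle_stand below 0.2 N), for 0.1 s.
At the end, for the whole second after the job is handed in: The mesh ladle is held still in the gripper alone, bowl up with its mouth level within 0.22 rad (12 degrees), the centre of its mouth within 45 mm of the axis of the basket that has no lid, and its rim 45 to 170 mm above that basket's rim; the lid is still on the other basket (((horizontal distance between lid_center and basket_b_rim below 0.03 m and horizontal distance between mesh_ladle_bowl and basket_a_rim below 0.045 m and z of mesh_ladle_bowl in the frame of basket_a_rim between 0.045 and 0.17 m) or (horizontal distance between lid_center and basket_a_rim below 0.03 m and horizontal distance between mesh_ladle_bowl and basket_b_rim below 0.045 m and z of mesh_ladle_bowl in the frame of basket_b_rim between 0.045 and 0.17 m)) and angle between mesh_ladle_bowl's own z axis and vertical below 0.22 rad and contact force between the fingers and mesh_ladle above 1 N and contact force between mesh_ladle and ladle_stand below 0.2 N and contact force between mesh_ladle and basket_a below 0.2 N and contact force between mesh_ladle and basket_b below 0.2 N and contact force between mesh_ladle and lid below 0.2 N and contact force between mesh_ladle and bun_dish below 0.2 N and linear speed of mesh_ladle below 0.03 m/s and angular speed of mesh_ladle below 0.15 rad/s); the arm keeps its last pose, push and grip.
It fails at once if the lid is pushed or lifted (distance of lid_center from where it was at the start of the episode above 0.015 m).
It fails at once if a steamer basket is pushed or lifted (distance of any of basket_a_rim, basket_b_rim from where it was at the start of the episode above 0.015 m).
It fails at once if the dish of buns is disturbed (distance of bun_dish from where it was at the start of the episode above 0.015 m).
It fails at once if the soup ladle is taken out of its bay or knocked over (distance of soup_ladle_grip from where it was at the start of the episode above 0.035 m).
It fails at once if the spoon rest, chopsticks, sauce tray or bottle is disturbed (distance of any of spoon_rest, chopstick_1, chopstick_2, sauce_tray, soy_bottle from where it was at the start of the episode above 0.02 m).
It also fails if it takes over 35 s, if anything falls off the work surface, if the arm or the gripper's body presses on something with over 40 N, if the wrist force passes 120 N, or if a joint passes its speed limit or range.

### The arm

A 7-joint arm with a two-finger parallel gripper is mounted at the origin on the work surface. World frame = base frame: x ahead of the robot, y to its left, z up, the work surface at z = 0. Lengths are in m, angles in rad, forces in N, time in s.
With the tool pointing down it reaches from about 0.425 to 0.925 m from the base axis. Payload 6.8 kg.
Tool frame: the origin (TCP) lies on the front face of the gripper's body, between the roots of the fingers; the fingertips stand 73 mm ahead of it and the grasp point (between the pads) lies 54 mm ahead of it; z points along the fingers, y is the direction in which the jaws open and shut (so a half turn about z gives the same grasp; the last joint's range is limited). The gripper opens to 85 mm and grips with 20 to 120 N. Pads are 22 mm wide; open, the fingers measure 114 mm over their backs; the gripper's body (76 mm by 85 mm) begins 54 mm behind the grasp point. The pads swing forward as they close: fully open they stand 13 mm farther back than shut.
Start: joints at [1.238, 0.477, 0.022, 1.555, -0.011, 1.109, -0.083], TCP at [0.15, -0.658, 0.304] pointing down, gripper open.
Joint ranges: [-2.96, 2.96], [-0.34, 2.1], [-1.41, 1.46], [0.24, 2.44], [-1.37, 4.51], [0.17, 1.92], [-2.96, 2.96]. Speed limits (rad/s): [2.39, 2.39, 3.14, 3.14, 3.14, 3.14, 3.14].

### API

Orientations are given as a unit quaternion [w, x, y, z].
In Python, from station import get_obs, read_camera, hand_in, spot_in, cut_out, spot_point gives the robot as it stands. The module is installed in compiled form; this text tells all that it offers.
- The arm moves only by the tool move_arm, never from a script. Its arguments are lists of equal length, an entry for each row: "gripper": the opening, from 0 (shut) to 1 (fully open); "xyz": the shift along the tool's x, y, z in cm, a list of three; "twist": the turn about the tool's z in rad. A call has 1 to 5 rows; each row is the pose to reach, as a shift and turn from the pose commanded when the call began, along the tool's axes at that moment; what a row does not reach only later rows make up. A row lasts 1/12 s, in which the tool goes at most 41.7 mm and 7.16 degrees, less where a joint would pass 70% of its speed; a pose out of reach is approached as far as the arm can. A call with a gripper value outside its range is refused whole. The fingers move at their own pace and stop on an object; "squeeze" is the grip in N (left out, the last holds). Time passes only in rows, so rows that repeat a pose let the fingers close. It gives the time, the measured TCP pose, the force and the opening at its end, in the units of the state.
- get_obs(): the state, without advancing time (a new reading comes with each control period).
- read_camera(name): name is "scene" or "top"; returns a dict with "pixels" (420x560x3 uint8, red, green, blue), "fx", "fy", "cx", "cy" (pixels), "k1" (the pictures are not rectified: a ray, as slopes to the right and down, at radius r is drawn at 1 + k1 r^2 times it, then the intrinsics apply), "R" (3x3) and "t" (3): a world point X has camera coordinates R X + t. Camera axes: x right, y down, z forward; pixel columns grow to the right and rows downward; lengths in m; the calibration is good to about 2 mm. A picture is of the moment at which its call begins. There is no depth.
- hand_in(): hands the job in, once; it reports no verdict.
Trained networks look in the newest picture that a camera, given by its name, has taken for a name from the list of things; names that differ only in an ending like _2 or _b are one class to them, and where a whole thing is asked for, a point or a joint stands for the part that bears it (a point fixed in the world has none). Each returns a list of dicts, best first, with "p" (0 to 1); they miss things now and then, are a little off and sometimes report something else, mostly with a low value. They report only what shows in the picture. A call takes as long as a camera call. They do not tell look-alikes from the thing itself.
- spot_in(query, camera): "centre" ([x, y, z] in m, in world coordinates, good to about 4 mm: the middle of the surface that is visible of it).
- cut_out(query, camera): "pixels" (420x560 bool, what is visible of it).
- spot_point(query, camera): "centre" ([x, y, z] in m, in world coordinates, good to about 4 mm: a listed point, or the origin of a listed thing).
The state is a dict: "t": time; "q": joint angles; "joint_vel": joint speeds; "joint_torque": joint torques, N m; "eef_pos": TCP position; "tool_rot": TCP orientation; "contact_force": force on the tool from outside, world axes, zero at the start; "torque": the same for the moment, N m; "gripper_width": opening from 0.0 (shut) to 1.0 (fully open).
Only numpy, scipy, OpenCV 4.12 (cv2) and the standard library are available. Lean on these libraries where they do the work, as an engineer would, in place of code of your own. Each camera call takes 0.05 s, during which the arm holds its last target.

## Working session

There is one attempt and no reset: what is moved stays moved. The work goes in short steps, Python scripts to look and compute and a tool call to move; the robot and the scene stay as the last step left them, time stands still between calls to the robot, and variables do not carry over. Pictures are saved under pics/ and viewed, and the job is handed in when it is done.

Besides the shell and the picture viewer there is one more tool, called as name(argument=value, ...) on one line, values as JSON. move_arm: Moves the arm, as the interface text tells. Its arguments: {"type":"object","properties":{"gripper":{"type":"array","items":{"type":"number"}},"xyz":{"type":"array","items":{"type":"array","items":{"type":"number"}}},"twist":{"type":"array","items":{"type":"number"}},"squeeze":{"type":"number"}},"required":["gripper","xyz","twist"]}

```bash
mkdir -p pics; python3 - <<'E'
from station import *
import cv2,numpy as np
o=get_obs();print({k:np.round(v,3) for k,v in o.items()})
for c in("scene","top"):
    r=read_camera(c);cv2.imwrite(f"pics/{c}0.png",r["pixels"][:,:,::-1])
    print(c,{k:np.round(r[k],3).tolist() for k in r if k!="pixels"})
    for q in["mesh_ladle_grip","mesh_ladle_bowl","soup_ladle_grip","ladle_stand","ladle_stand_back","basket_a_rim","lid_center","bun_dish","soy_bottle","sauce_tray","chopstick_1","spoon_rest"]:
        print(c,q,[(round(d["p"],2),np.round(d["centre"],3).tolist()) for d in spot_point(q,c)][:4])
E
```

```text
{'t': np.float64(0.0), 'q': array([ 1.238,  0.478,  0.022,  1.556, -0.012,  1.109, -0.083]), 'joint_vel': array([ 0.001, -0.   ,  0.001, -0.   ,  0.   ,  0.001,  0.002]), 'joint_torque': array([ 1.0000e-03, -5.9645e+01,  1.6080e+00, -2.8119e+01,  1.2000e-02,
        9.0000e-03,  0.0000e+00]), 'eef_pos': array([ 0.15 , -0.658,  0.303]), 'tool_rot': array([-0.001,  0.994,  0.112, -0.   ]), 'contact_force': array([ 0.231, -0.466, -0.817]), 'torque': array([ 0.033, -0.03 ,  0.016]), 'gripper_width': np.float64(0.999)}
scene {'fx': 528.077, 'fy': 528.077, 'cx': 283.518, 'cy': 208.171, 'k1': 0.049, 'R': [[0.762, 0.647, -0.001], [0.446, -0.527, -0.723], [-0.469, 0.551, -0.691]], 't': [-0.437, -0.138, 1.77]}
scene mesh_ladle_grip [(0.78, [0.488, 0.077, 0.188])]
scene mesh_ladle_bowl [(0.57, [0.553, 0.069, 0.036])]
scene soup_ladle_grip [(0.7, [0.471, -0.019, 0.192]), (0.16, [0.545, 0.018, -0.002])]
scene ladle_stand [(0.7, [0.543, 0.02, -0.001]), (0.41, [0.472, -0.02, 0.19]), (0.4, [0.506, 0.027, 0.113])]
scene ladle_stand_back [(0.84, [0.503, 0.028, 0.113])]
scene basket_a_rim [(0.88, [0.60
[... 940 characters left out ...]
0.066])]
top ladle_stand_back [(0.81, [0.503, 0.027, 0.117]), (0.69, [0.604, 0.291, 0.008]), (0.25, [0.551, 0.067, 0.036])]
top basket_a_rim [(0.89, [0.602, 0.291, 0.065])]
top lid_center [(0.69, [0.322, 0.233, 0.002]), (0.64, [0.532, -0.289, 0.084]), (0.35, [0.358, -0.231, -0.002])]
top bun_dish [(0.94, [0.609, 0.289, 0.01]), (0.89, [0.356, 0.066, 0.001]), (0.6, [0.333, 0.391, -0.0])]
top soy_bottle [(0.75, [0.76, 0.202, 0.002]), (0.46, [0.36, -0.234, -0.0]), (0.44, [0.538, 0.022, -0.002])]
top sauce_tray [(0.79, [0.752, -0.022, 0.001])]
top chopstick_1 [(0.67, [0.602, 0.288, 0.064]), (0.65, [0.382, -0.225, 0.0]), (0.49, [0.36, -0.231, 0.001])]
top spoon_rest [(0.94, [0.329, 0.234, 0.001])]
```

View pics/scene0.png

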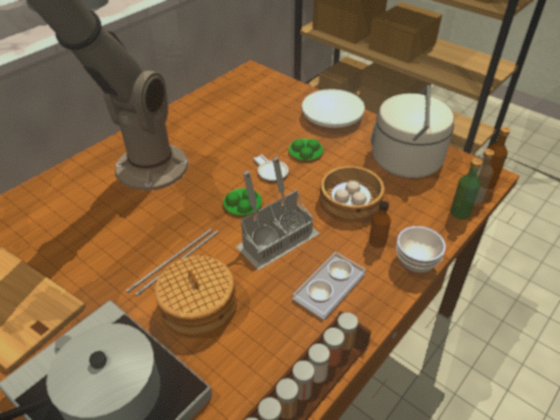

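View pics/top0.png

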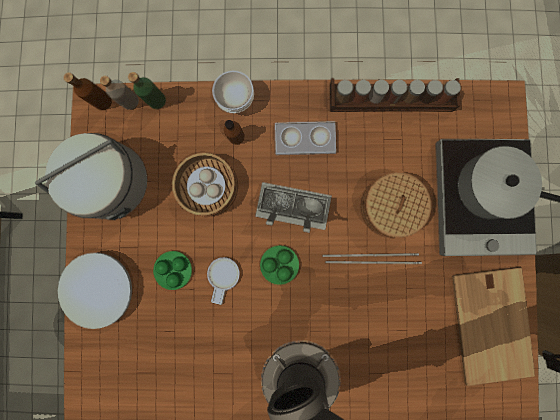

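The scene shows the stand near (277,230), the lidded basket at (195,290) and the open basket with buns at (352,190). I'll zoom in on the stand.

```bash
python3 - <<'E'
import cv2,numpy as np
a=cv2.imread("pics/scene0.png")[150:270,220:340];b=cv2.imread("pics/top0.png")[165:245,245:345]
a=cv2.resize(a,(480,480),interpolation=3);b=cv2.resize(b,(600,480),interpolation=3)[:, :]
cv2.imwrite("pics/z0.png",cv2.resize(np.hstack([a,b]),(800,356)))
E
```

```text
(no output)
```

View pics/z0.png

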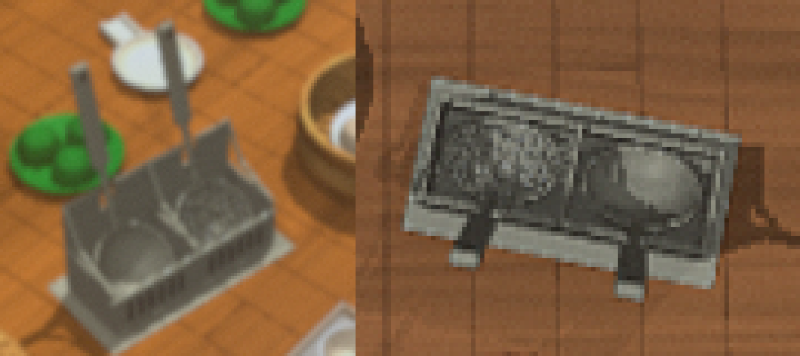

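The mesh ladle is the speckled bowl in the +y bay (left in the top view). The open basket is A, and the lid is on B. The interface can't pitch the tool, so after drawing the ladle I'll have to pivot it in the pads by pressing the bowl on a free patch of table, then clamp it hard.

```bash
cat > h.py <<'E'
from station import *
import numpy as np
from scipy.spatial.transform import Rotation as Ro
def pose():
    o=get_obs();q=o["tool_rot"];R=Ro.from_quat([q[1],q[2],q[3],q[0]]).as_matrix();return o,o["eef_pos"],R
def plan(target,xyaw=None):
    o,p,R=pose();d=R.T@(np.array(target)-p)*100
    y=np.arctan2(R[1,0],R[0,0]);tw=0 if xyaw is None else -((xyaw-y+np.pi)%(2*np.pi)-np.pi)
    print("t",round(float(o["t"]),2),"tcp",p.round(3),"yaw",round(y,3),"q",o["q"].round(2),"w",round(float(o["gripper_width"]),3),"F",o["contact_force"].round(1))
    print("shift cm",d.round(2),"twist",round(tw,3),"rows>=",round(max(np.linalg.norm(d)/4.17,abs(tw)/.125),1))
E
python3 -c "
from h import *
plan([.45,-.42,.35],-.05)
plan([.488,.077,.36],-.176)"
```

```text
t 1.3 tcp [ 0.15  -0.658  0.304] yaw 0.225 q [ 1.24  0.48  0.02  1.56 -0.01  1.11 -0.08] w 1.001 F [-1.  -0.4 -0. ]
shift cm [ 34.51 -16.53  -4.61] twist 0.275 rows>= 9.2
t 1.3 tcp [ 0.15  -0.658  0.304] yaw 0.225 q [ 1.24  0.48  0.02  1.56 -0.01  1.11 -0.08] w 1.001 F [-1.  -0.4 -0. ]
shift cm [ 49.29 -64.13  -5.61] twist 0.401 rows>= 19.4
```

move_arm(gripper=[1,1,1,1,1], xyz=[[3.5,-1.7,-1],[7,-3.4,-2],[10.5,-5,-3],[14,-6.7,-4],[17.5,-8.4,-5]], twist=[0.06,0.12,0.18,0.24,0.3], squeeze=50)

```text
t: 1.72
eef_pos: [0.3035, -0.5358, 0.3545]
tool_rot: [0.0, 0.999, -0.039, 0.0]
contact_force: [0.3, -1.2, -0.7]
gripper_width: 1.003
```

```bash
python3 -c "
from h import *
plan([.45,-.42,.36],-.176)"
```

```text
t 1.72 tcp [ 0.304 -0.536  0.355] yaw -0.078 q [ 0.94  0.34  0.02  1.65 -0.01  1.16 -0.69] w 1.003 F [ 0.3 -1.2 -0.7]
shift cm [ 13.69 -12.7   -0.55] twist 0.098 rows>= 4.5
```

move_arm(gripper=[1,1,1,1,1], xyz=[[2.7,-2.5,0],[5.4,-5,0],[8.1,-7.5,0],[10,-11,0],[11,-15,0]], twist=[0.05,0.1,0.1,0.1,0.1])

```text
t: 2.13
eef_pos: [0.4256, -0.3947, 0.3538]
tool_rot: [0.0, 0.996, -0.087, 0.001]
contact_force: [1.9, 0.9, -1.3]
gripper_width: 1.004
```

```bash
python3 -c "
from h import *
plan([.488,.077,.345],-.176)"
```

```text
t 2.13 tcp [ 0.426 -0.395  0.354] yaw -0.175 q [ 0.68  0.28 -0.04  1.73  0.01  1.13 -1.12] w 1.004 F [ 1.9  0.9 -1.3]
shift cm [ -2.05 -47.53   0.86] twist 0.001 rows>= 11.4
```

move_arm(gripper=[1,1,1,1,1], xyz=[[0,-4,0],[0,-8,0],[0,-12,0],[0,-16,0],[0,-20,0]], twist=[0,0,0,0,0])

```text
t: 2.55
eef_pos: [0.4581, -0.197, 0.3542]
tool_rot: [0.0, 0.996, -0.088, 0.0]
contact_force: [1.0, 1.2, 0.2]
gripper_width: 1.001
```

move_arm(gripper=[1,1,1,1,1], xyz=[[0,-4,0],[0,-8,0],[-1,-12,0],[-1.5,-16,0],[-2,-20,0]], twist=[0,0,0,0,0])

```text
t: 2.97
eef_pos: [0.4729, 0.0034, 0.3543]
tool_rot: [0.0, 0.996, -0.088, 0.0]
contact_force: [0.8, -0.1, 0.4]
gripper_width: 1.001
```

```bash
python3 -c "
from h import *
plan([.488,.077,.345],-.176)"
```

```text
t 2.97 tcp [0.473 0.003 0.354] yaw -0.175 q [ 0.18  0.11 -0.35  1.94  0.04  1.1  -1.93] w 1.001 F [ 0.8 -0.1  0.4]
shift cm [ 0.2  -7.51  0.93] twist 0.001 rows>= 1.8
```

move_arm(gripper=[1,1,1,1], xyz=[[0.1,-4,0.5],[0.2,-7.5,1],[0.2,-7.5,1],[0.2,-7.5,1]], twist=[0,0,0,0])

```text
t: 3.3
eef_pos: [0.4883, 0.0771, 0.3438]
tool_rot: [-0.0, 0.996, -0.085, -0.0]
contact_force: [-0.3, -0.8, -0.2]
gripper_width: 0.996
```

```bash
python3 - <<'E'
from h import *
import cv2
r=read_camera("scene");cv2.imwrite("pics/s1.png",cv2.resize(r["pixels"][110:270,200:360,::-1],(600,600),interpolation=3))
print([(round(d["p"],2),np.round(d["centre"],3).tolist()) for d in spot_point("mesh_ladle_grip","scene")])
plan([.488,.077,.245],-.176)
E
```

```text
[(0.87, [0.489, 0.076, 0.19])]
t 3.4 tcp [0.488 0.074 0.344] yaw -0.176 q [ 0.08  0.16 -0.4   1.91  0.07  1.08 -2.09] w 0.999 F [ 0.7 -0.4  0.7]
shift cm [-0.09 -0.29  9.88] twist -0.0 rows>= 2.4
```

View pics/s1.png

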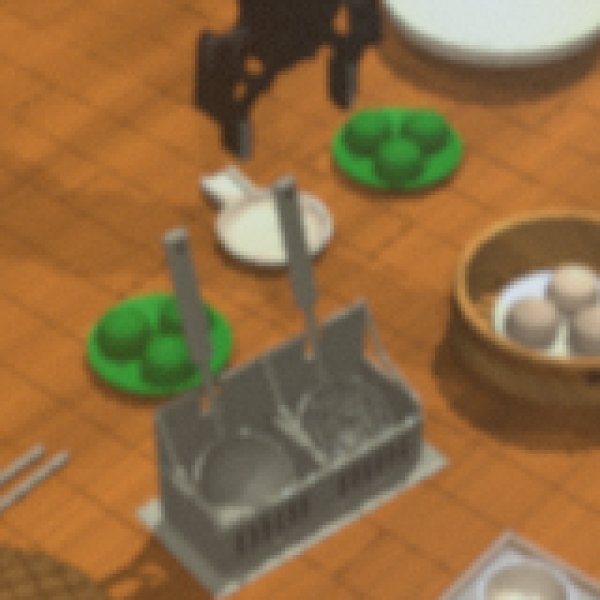

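The open fingers (crop px 240 and 345) straddle the mesh ladle's handle top at (287,185), so I'll descend.

move_arm(gripper=[1,1,1,1,1], xyz=[[0,0,3],[0,0,6],[0,0,8.5],[0,0,9.8],[0,0,9.8]], twist=[0,0,0,0,0])

```text
t: 3.82
eef_pos: [0.4867, 0.0725, 0.2431]
tool_rot: [0.001, 0.996, -0.089, -0.003]
contact_force: [-0.2, 0.2, -0.4]
gripper_width: 1.005
```

move_arm(gripper=[0,0,0,0,0], xyz=[[0,0,0],[0,0,0],[0,0,0],[0,0,0],[0,0,0]], twist=[0,0,0,0,0], squeeze=60)

```text
t: 4.23
eef_pos: [0.4888, 0.075, 0.2468]
tool_rot: [-0.0, 0.996, -0.088, 0.001]
contact_force: [-0.3, 0.1, -0.3]
gripper_width: 0.295
```

move_arm(gripper=[0,0,0], xyz=[[0,0,0],[0,0,0],[0,0,0]], twist=[0,0,0])

```text
t: 4.48
eef_pos: [0.4887, 0.0748, 0.2463]
tool_rot: [0.0, 0.996, -0.088, 0.0]
contact_force: [-0.6, -1.0, 3.8]
gripper_width: 0.199
```

```bash
python3 - <<'E'
from h import *
import cv2
r=read_camera("scene");cv2.imwrite("pics/s2.png",cv2.resize(r["pixels"][130:250,220:340,::-1],(600,600),interpolation=3))
plan([.488,.077,.245],-.176)
E
```

```text
t 4.53 tcp [0.489 0.075 0.246] yaw -0.175 q [ 0.06  0.28 -0.39  2.02  0.14  0.87 -2.16] w 0.201 F [-1.  -0.9  2.7]
shift cm [-0.1  -0.2   0.13] twist 0.001 rows>= 0.1
```

View pics/s2.png

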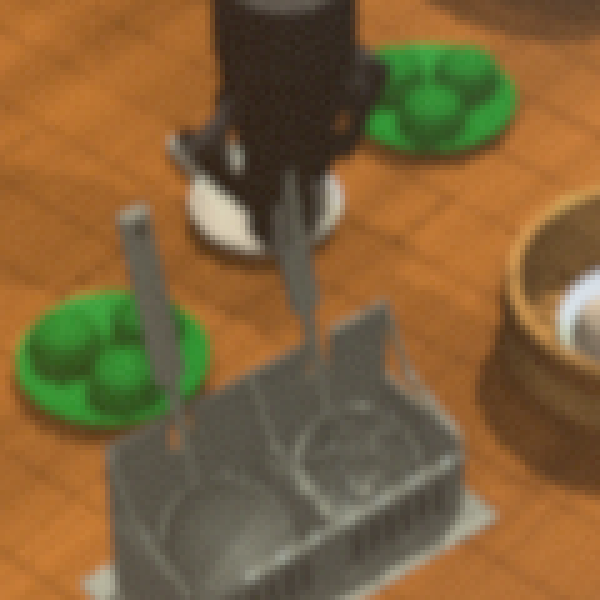

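Gripper width is about 17 mm, so the handle is held. Now I'll draw it straight up.

move_arm(gripper=[0,0,0,0,0], xyz=[[0,0,-1],[0,0,-2.5],[0,0,-4.5],[0,0,-6.5],[0,0,-8.5]], twist=[0,0,0,0,0])

```text
t: 4.95
eef_pos: [0.4877, 0.0753, 0.3318]
tool_rot: [-0.0, 0.996, -0.087, -0.001]
contact_force: [0.2, -0.2, -1.8]
gripper_width: 0.202
```

move_arm(gripper=[0,0,0,0,0], xyz=[[0,0,-2],[0,0,-4],[0,0,-6],[0,0,-6.5],[0,0,-6.5]], twist=[0,0,0,0,0])

```text
t: 5.37
eef_pos: [0.4886, 0.0754, 0.3973]
tool_rot: [-0.0, 0.996, -0.087, 0.001]
contact_force: [1.0, 0.1, -1.3]
gripper_width: 0.197
```

```bash
python3 - <<'E'
from h import *
import cv2
r=read_camera("scene");cv2.imwrite("pics/s3.png",cv2.resize(r["pixels"][80:260,200:380,::-1],(600,600),interpolation=3))
for q in ("mesh_ladle_grip","mesh_ladle_bowl","soup_ladle_grip"): print([(round(d["p"],2),np.round(d["centre"],3).tolist()) for d in spot_point(q,"scene")])
plan([.64,.05,.395],-.176)
E
```

```text
[(0.74, [0.486, 0.078, 0.337])]
[(0.67, [0.553, 0.068, 0.187]), (0.33, [0.488, 0.076, 0.339]), (0.26, [0.763, 0.198, 0.004])]
[(0.64, [0.47, -0.02, 0.19])]
t 5.57 tcp [0.488 0.075 0.394] yaw -0.175 q [ 0.09  0.12 -0.4   1.84  0.05  1.2  -2.07] w 0.203 F [ 0.4 -0.3 -2.5]
shift cm [15.43 -0.21 -0.11] twist 0.001 rows>= 3.7
```

View pics/s3.png

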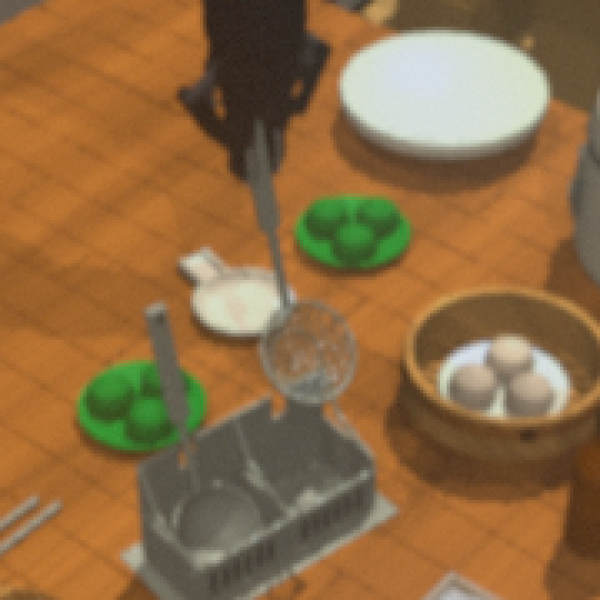

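The mesh ladle hangs clear of the stand (bowl at (308,350) in the crop, z about 0.187) and the soup ladle is undisturbed. Next I'll move forward past the stand, then right while turning.

move_arm(gripper=[0,0,0,0,0], xyz=[[3,0,0],[6.5,0,0],[10,0,0],[13.5,0,0],[16,1,0]], twist=[0,0,0,-0.1,-0.2])

```text
t: 5.98
eef_pos: [0.6462, 0.0387, 0.3937]
tool_rot: [-0.001, 1.0, 0.016, -0.001]
contact_force: [0.0, 1.0, -1.8]
gripper_width: 0.203
```

```bash
python3 -c "
from h import *
plan([.725,-.26,.395],1.57)"
```

```text
t 5.98 tcp [0.646 0.039 0.394] yaw 0.032 q [ 0.12  0.4  -0.38  1.49  0.15  1.28 -1.82] w 0.203 F [ 0.   1.  -1.8]
shift cm [ 6.93 30.11 -0.18] twist -1.538 rows>= 12.3
```

move_arm(gripper=[0,0,0,0,0], xyz=[[0.5,2.5,0],[1,5,0],[1.5,7.5,0],[2,10,0],[2.5,12.5,0]], twist=[-0.12,-0.24,-0.36,-0.48,-0.6])

```text
t: 6.4
eef_pos: [0.6721, -0.0883, 0.3939]
tool_rot: [-0.001, 0.951, 0.31, -0.001]
contact_force: [-0.2, -0.7, -2.4]
gripper_width: 0.202
```

```bash
python3 -c "
from h import *
plan([.725,-.26,.395],1.57)"
```

```text
t 6.4 tcp [ 0.672 -0.088  0.394] yaw 0.631 q [ 0.34  0.46 -0.44  1.41  0.2   1.32 -1.05] w 0.202 F [-0.2 -0.7 -2.4]
shift cm [-5.86 16.98 -0.13] twist -0.939 rows>= 7.5
```

move_arm(gripper=[0,0,0,0,0], xyz=[[-1,3.4,0],[-2.3,6.8,0],[-3.6,10.2,0],[-4.8,13.6,0],[-5.9,17,0]], twist=[-0.12,-0.24,-0.36,-0.48,-0.6])

```text
t: 6.82
eef_pos: [0.7237, -0.2616, 0.3939]
tool_rot: [-0.001, 0.817, 0.577, -0.001]
contact_force: [0.2, 0.4, -2.3]
gripper_width: 0.202
```

move_arm(gripper=[0,0,0,0], xyz=[[0,0,3],[0,0,6],[0,0,9],[0,0,9]], twist=[-0.12,-0.24,-0.34,-0.34])

```text
t: 7.15
eef_pos: [0.7205, -0.2595, 0.2958]
tool_rot: [-0.006, 0.708, 0.706, -0.004]
contact_force: [-1.7, 0.5, -3.4]
gripper_width: 0.203
```

```bash
python3 - <<'E'
from h import *
import cv2
for c in ("scene","top"):
    r=read_camera(c);cv2.imwrite(f"pics/{c}4.png",r["pixels"][:,:,::-1])
    for q in ("mesh_ladle_grip","mesh_ladle_bowl"): print([(round(d["p"],2),np.round(d["centre"],3).tolist()) for d in spot_point(q,c)])
plan([.725,-.26,.245],1.57)
E
```

```text
[(0.91, [0.718, -0.26, 0.239])]
[(0.58, [0.502, 0.028, 0.115]), (0.57, [0.717, -0.192, 0.084])]
[(0.69, [0.727, -0.263, 0.246])]
[(0.95, [0.725, -0.194, 0.098]), (0.69, [0.326, 0.234, -0.0])]
t 7.45 tcp [ 0.725 -0.259  0.309] yaw 1.563 q [ 0.58  0.7  -0.56  1.25  0.36  1.29  0.02] w 0.199 F [ 0.8  0.2 -1.6]
shift cm [-0.07 -0.02  6.38] twist -0.007 rows>= 1.5
```

View pics/scene4.png

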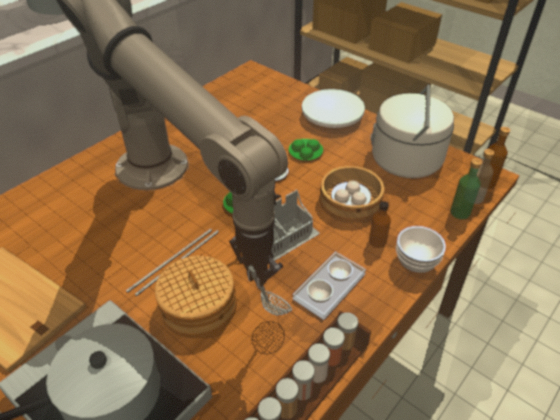

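View pics/top4.png

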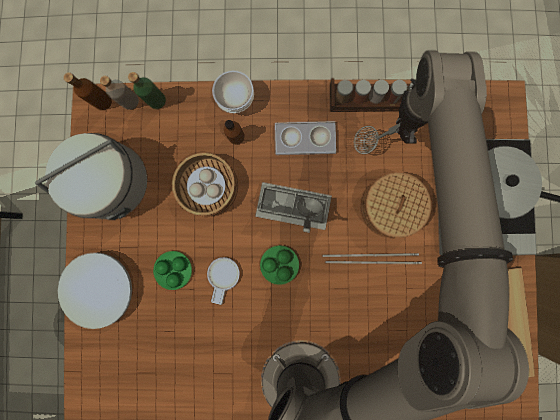

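The ladle is over the free patch right of the tray (top view px (370,138)). I'll lower it to near contact and loosen the grip to 20 N for the pivot.

move_arm(gripper=[0,0,0,0,0], xyz=[[0,0,2.5],[0,0,5],[0,0,6.2],[0,0,6.2],[0,0,6.2]], twist=[0,0,0,0,0])

```text
t: 7.87
eef_pos: [0.7243, -0.2596, 0.2451]
tool_rot: [0.001, 0.71, 0.705, 0.0]
contact_force: [0.4, 0.3, -2.1]
gripper_width: 0.2
```

move_arm(gripper=[0,0,0,0,0], xyz=[[0,0,0.4],[-0.5,0,0.8],[-1.2,0,1.3],[-2,0,1.8],[-2,0,1.8]], twist=[0,0,0,0,0], squeeze=20)

```text
t: 8.28
eef_pos: [0.7246, -0.2849, 0.2307]
tool_rot: [0.004, 0.711, 0.703, -0.0]
contact_force: [-1.9, -5.8, 15.4]
gripper_width: 0.204
```

```bash
python3 - <<'E'
from h import *
import cv2
for c in ("scene","top"):
    r=read_camera(c);cv2.imwrite(f"pics/{c}5.png",cv2.resize((r["pixels"][220:360,200:340] if c=="scene" else r["pixels"][90:190,330:430])[:,:,::-1],(560,560),interpolation=3))
    for q in ("mesh_ladle_grip","mesh_ladle_bowl"): print([(round(d["p"],2),np.round(d["centre"],3).tolist()) for d in spot_point(q,c)])
plan([.725,-.26,.245],1.57)
E
```

```text
[(0.92, [0.726, -0.286, 0.174])]
[(0.83, [0.726, -0.2, 0.031])]
[(0.56, [0.727, -0.287, 0.175])]
[(0.91, [0.726, -0.2, 0.033])]
t 8.58 tcp [ 0.725 -0.284  0.231] yaw 1.561 q [ 0.6   0.77 -0.54  1.3   0.4   1.17  0.02] w 0.201 F [-2.1 -5.8 13.5]
shift cm [ 2.35 -0.   -1.38] twist -0.009 rows>= 0.7
```

View pics/scene5.png

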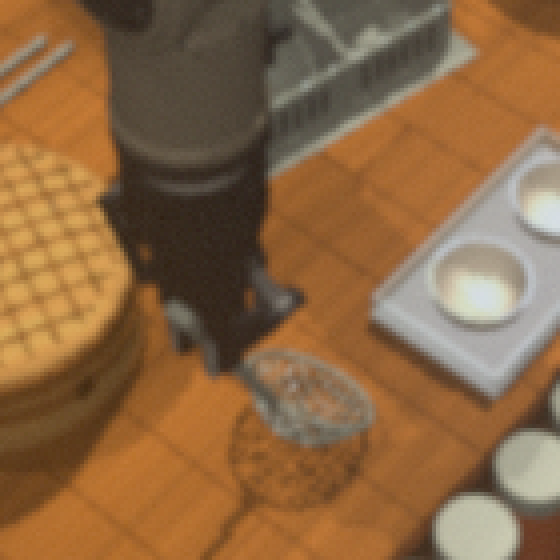

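The pivot works: the bowl has turned about 9° and the table force is 15 N. I'll continue the arc, pulling back a bit more.

move_arm(gripper=[0,0,0,0,0], xyz=[[-1.2,0,0.3],[-2.2,0,1],[-3.2,0,1.7],[-4.4,0,2.6],[-5.6,0,3.7]], twist=[0,0,0,0,0])

```text
t: 9.0
eef_pos: [0.7254, -0.3364, 0.1922]
tool_rot: [0.003, 0.71, 0.705, 0.002]
contact_force: [0.6, -1.1, 2.6]
gripper_width: 0.2
```

```bash
python3 - <<'E'
from h import *
import cv2
for c in ("scene","top"):
    r=read_camera(c)
    for q in ("mesh_ladle_grip","mesh_ladle_bowl"): print([(round(d["p"],2),np.round(d["centre"],3).tolist()) for d in spot_point(q,c)])
plan([.725,-.37,.15],1.57)
E
```

```text
[(0.78, [0.724, -0.337, 0.136])]
[(0.8, [0.724, -0.206, 0.028]), (0.48, [0.603, 0.288, 0.015])]
[(0.58, [0.726, -0.34, 0.131])]
[(0.87, [0.728, -0.207, 0.03])]
t 9.3 tcp [ 0.724 -0.334  0.19 ] yaw 1.566 q [ 0.64  0.84 -0.52  1.27  0.42  1.15  0.09] w 0.201 F [ 1.  -1.5  1.4]
shift cm [-3.55  0.15  3.96] twist -0.004 rows>= 1.3
```

move_arm(gripper=[0,0,0,0,0], xyz=[[-1,0,1],[-2,0,2.1],[-3,0,3.2],[-3.6,0,4.2],[-3.6,0,4.2]], twist=[0,0,0,0,0])

```text
t: 9.72
eef_pos: [0.7211, -0.374, 0.1424]
tool_rot: [-0.002, 0.71, 0.704, -0.001]
contact_force: [0.3, -0.7, 0.4]
gripper_width: 0.2
```

```bash
python3 - <<'E'
from h import *
import cv2
for c in ("scene","top"):
    r=read_camera(c);cv2.imwrite(f"pics/{c}6.png",cv2.resize((r["pixels"][220:360,200:340] if c=="scene" else r["pixels"][90:190,330:430])[:,:,::-1],(560,560),interpolation=3))
    for q in ("mesh_ladle_grip","mesh_ladle_bowl"): print([(round(d["p"],2),np.round(d["centre"],3).tolist()) for d in spot_point(q,c)])
plan([.725,-.37,.15],1.57)
E
```

```text
[(0.76, [0.718, -0.371, 0.089])]
[(0.96, [0.722, -0.215, 0.018]), (0.46, [0.468, -0.018, 0.193])]
[(0.62, [0.725, -0.373, 0.091])]
[(0.63, [0.723, -0.214, 0.024]), (0.36, [0.469, -0.022, 0.188]), (0.21, [0.599, 0.289, 0.066])]
t 10.02 tcp [ 0.723 -0.371  0.147] yaw 1.566 q [ 0.67  0.9  -0.5   1.24  0.44  1.11  0.13] w 0.199 F [-0.5  0.  -1.9]
shift cm [ 0.12  0.18 -0.3 ] twist -0.004 rows>= 0.1
```

View pics/scene6.png

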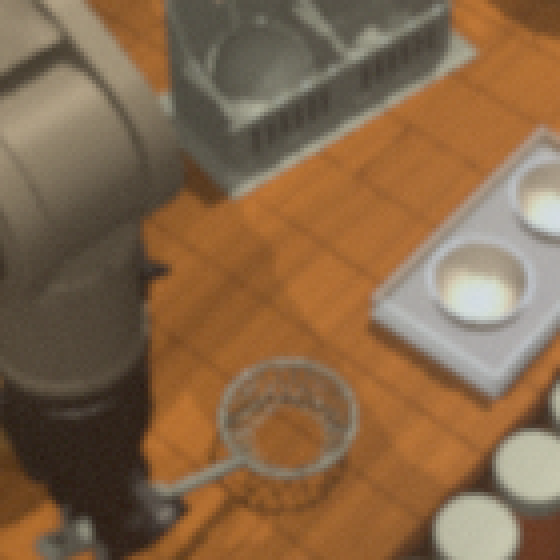

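The bowl is now nearly level, with grip-to-bowl elevation about 24° against a target of 23°. I'll clamp hard, then lift.

move_arm(gripper=[0,0,0,0], xyz=[[0,0,0],[0,0,0],[0,0,0],[0,0,0]], twist=[0,0,0,0], squeeze=120)

```text
t: 10.35
eef_pos: [0.7232, -0.3714, 0.1471]
tool_rot: [0.0, 0.709, 0.705, -0.0]
contact_force: [0.0, 0.0, -2.4]
gripper_width: 0.183
```

move_arm(gripper=[0,0,0,0,0], xyz=[[0,0,-1],[0,0,-2.5],[0,0,-4.5],[0,0,-7],[0,0,-9.5]], twist=[0,0,0,0,0])

```text
t: 10.77
eef_pos: [0.7233, -0.3714, 0.2445]
tool_rot: [0.0, 0.709, 0.705, 0.0]
contact_force: [1.2, 0.0, -0.8]
gripper_width: 0.19
```

```bash
python3 - <<'E'
from h import *
import cv2
for c in ("scene","top"):
    r=read_camera(c);cv2.imwrite(f"pics/{c}7.png",r["pixels"][:,:,::-1])
    for q in ("mesh_ladle_grip","mesh_ladle_bowl"): print([(round(d["p"],2),np.round(d["centre"],3).tolist()) for d in spot_point(q,c)])
plan([.75,-.2,.35],1.57)
E
```

```text
[(0.89, [0.724, -0.366, 0.189]), (0.37, [0.76, 0.202, 0.001])]
[(0.6, [0.723, -0.215, 0.12]), (0.59, [0.505, 0.026, 0.111]), (0.35, [0.599, 0.29, 0.066])]
[(0.73, [0.727, -0.371, 0.19])]
[(0.58, [0.73, -0.217, 0.121])]
t 11.07 tcp [ 0.723 -0.371  0.241] yaw 1.565 q [ 0.67  0.82 -0.53  1.18  0.4   1.25  0.16] w 0.188 F [-0.8  0.1 -1.3]
shift cm [ 17.15   2.62 -10.89] twist -0.005 rows>= 4.9
```

View pics/scene7.png

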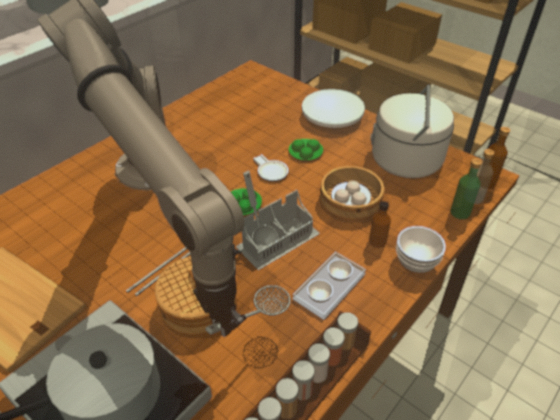

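Held level in free air (bowl about 153 mm ahead of and 69 mm below the grip). I'll lift and carry it to basket A.

move_arm(gripper=[0,0,0,0,0], xyz=[[0.5,0,-3],[1,0,-6],[1.5,0,-9],[3.5,-0.5,-11],[7,-1.5,-11]], twist=[0,0,0,0,0])

```text
t: 11.48
eef_pos: [0.7094, -0.3058, 0.3556]
tool_rot: [0.004, 0.712, 0.703, 0.001]
contact_force: [0.2, -0.9, -1.0]
gripper_width: 0.187
```

move_arm(gripper=[0,0,0,0,0], xyz=[[3.5,-0.8,0],[7,-1.6,0],[10.5,-2.4,0],[14,-3.2,0],[17.5,-4,0]], twist=[0,0,0,0,0])

```text
t: 11.9
eef_pos: [0.6684, -0.1247, 0.3504]
tool_rot: [-0.001, 0.709, 0.705, -0.001]
contact_force: [1.6, -0.1, -2.5]
gripper_width: 0.19
```

```bash
python3 -c "
from h import *
plan([.602,.137,.345],1.57)"
```

```text
t 11.9 tcp [ 0.668 -0.125  0.35 ] yaw 1.565 q [ 0.51  0.52 -0.62  1.45  0.31  1.27 -0.15] w 0.19 F [ 1.6 -0.1 -2.5]
shift cm [26.13 -6.8   0.56] twist -0.005 rows>= 6.5
```

move_arm(gripper=[0,0,0,0,0], xyz=[[3.5,-1,0],[7,-2,0],[10.5,-3,0],[14,-3.8,0],[17.5,-4.7,0]], twist=[0,0,0,0,0])

```text
t: 12.32
eef_pos: [0.6225, 0.0504, 0.3506]
tool_rot: [-0.001, 0.709, 0.705, -0.001]
contact_force: [0.5, 0.5, -2.7]
gripper_width: 0.184
```

```bash
python3 -c "
from h import *
plan([.602,.137,.345],1.57)"
```

```text
t 12.32 tcp [0.622 0.05  0.351] yaw 1.565 q [ 0.32  0.44 -0.68  1.59  0.29  1.22 -0.42] w 0.184 F [ 0.5  0.5 -2.7]
shift cm [ 8.65 -2.1   0.56] twist -0.005 rows>= 2.1
```

move_arm(gripper=[0,0,0,0,0], xyz=[[3,-0.7,0],[6,-1.5,1],[8.6,-2,3],[8.6,-2,5],[8.6,-2,6]], twist=[0,0,0,0,0])

```text
t: 12.73
eef_pos: [0.602, 0.137, 0.2887]
tool_rot: [-0.001, 0.708, 0.707, -0.002]
contact_force: [0.1, -0.9, -2.6]
gripper_width: 0.189
```

```bash
python3 - <<'E'
from h import *
import cv2
for c in ("scene","top"):
    r=read_camera(c);p=r["pixels"]
    p=p[100:260,240:400] if c=="scene" else p[110:250,140:300]
    cv2.imwrite(f"pics/{c}8.png",cv2.resize(p[:,:,::-1],(600,int(600*p.shape[0]/p.shape[1])),interpolation=3))
    for q in ("mesh_ladle_grip","mesh_ladle_bowl","basket_a_rim","lid_center","soup_ladle_grip"): print(q,[(round(d["p"],2),np.round(d["centre"],3).tolist()) for d in spot_point(q,c)][:3])
plan([.602,.137,.29],1.57)
E
```

```text
mesh_ladle_grip [(0.72, [0.601, 0.138, 0.234])]
mesh_ladle_bowl [(0.62, [0.603, 0.295, 0.164])]
basket_a_rim [(0.95, [0.598, 0.291, 0.066]), (0.16, [0.599, 0.315, 0.138])]
lid_center [(0.56, [0.534, -0.291, 0.083]), (0.44, [0.761, 0.197, 0.003])]
soup_ladle_grip [(0.58, [0.471, -0.021, 0.191])]
mesh_ladle_grip []
mesh_ladle_bowl [(0.7, [0.608, 0.29, 0.169])]
basket_a_rim []
lid_center [(0.58, [0.605, 0.29, 0.01]), (0.56, [0.535, -0.29, 0.083]), (0.35, [0.36, -0.229, -0.002])]
soup_ladle_grip [(0.75, [0.47, -0.02, 0.191])]
t 13.33 tcp [0.604 0.135 0.292] yaw 1.564 q [ 0.18  0.48 -0.69  1.67  0.34  1.11 -0.61] w 0.184 F [-0.1 -0.5 -2.7]
shift cm [ 0.19 -0.25  0.24] twist -0.006 rows>= 0.1
```

View pics/scene8.png

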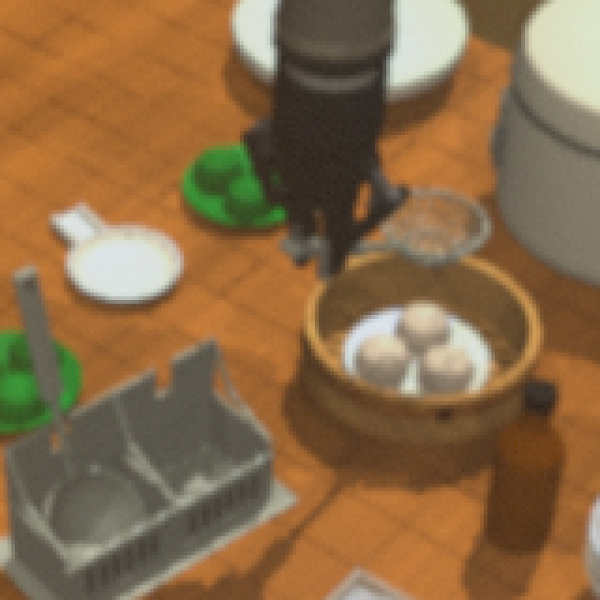

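View pics/top8.png

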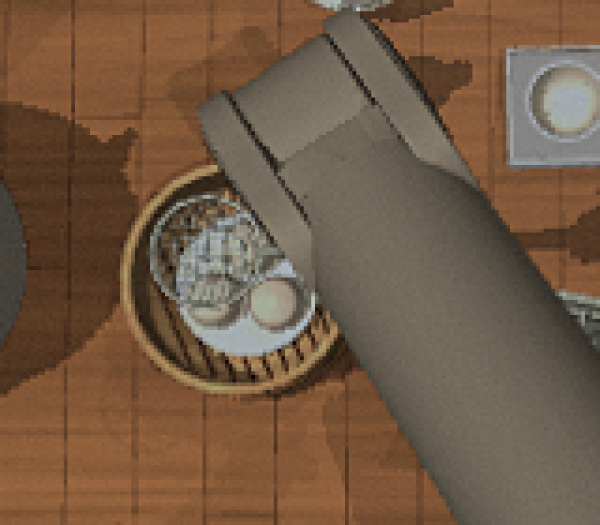

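Centred and level by the detector. As an independent check, I'll overlay the level 84 mm rim circle, and circles tilted by 10° either way, on the picture.

```bash
python3 - <<'E'
from h import *
import cv2
r=read_camera("scene");S=6
x0,y0,w=320,135,80
im=cv2.resize(np.ascontiguousarray(r["pixels"][y0:y0+w,x0:x0+w,::-1]),None,fx=S,fy=S,interpolation=3)
c=np.array([.604,.292,.166]);out=[im.copy()]
def proj(X):
    P=X@np.array(r["R"]).T+r["t"];u=P[:,0]/P[:,2];v=P[:,1]/P[:,2];f=1+r["k1"]*(u*u+v*v)
    return np.c_[r["fx"]*u*f+r["cx"],r["fy"]*v*f+r["cy"]]
a=np.linspace(0,6.29,60)
pics=[]
for tilt in(-10,0,10):
    t=np.radians(tilt);k=im.copy()
    X=c+.042*(np.outer(np.cos(a),[0,np.cos(t),np.sin(t)])+np.outer(np.sin(a),[1,0,0]))
    p=((proj(X)-[x0,y0]+.5)*S).astype(int);cv2.polylines(k,[p],True,(255,0,255),1)
    pics.append(cv2.resize(k[60:400,120:420],(264,299)))
cv2.imwrite("pics/ov.png",np.hstack(pics))
o=get_obs();print(o["joint_vel"].round(3),o["eef_pos"].round(3))
E
```

```text
[-0.002  0.002  0.001  0.003  0.001 -0.001  0.001] [0.604 0.135 0.292]
```

View pics/ov.png

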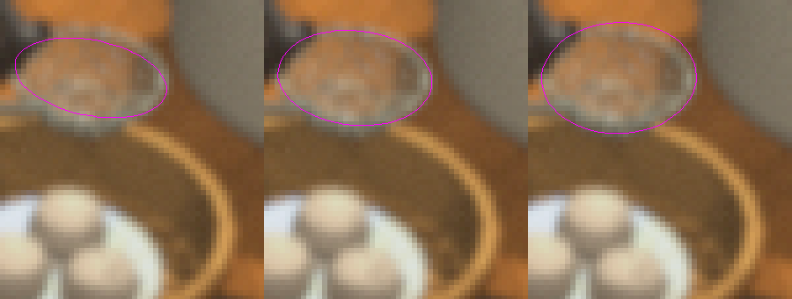

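The level circle (middle) follows the rim, and the −10° one clearly does not. The +10° circle differs less, so levelness rests mainly on the grip and bowl points. The arm is still, so I'm handing in.

```bash
python3 -c "
from station import *
hand_in();print('ok')"
```

```text
the job is handed in; nothing more can be done
ok
```

I drew the mesh ladle out of the stand and handed the job in with it held bowl up over basket A, the open one. No verdict was reported, so this rests on my own last checks.

**How it was turned:** The moves cannot tilt the tool, so I turned the ladle in the gripper. I lowered the bowl onto a free patch of table to the right of the sauce tray, gripped at 20 N and swung the handle down. Then I clamped at 120 N and carried the ladle to basket A.

**Position:** The bowl's mouth was at about (0.603–0.608, 0.290–0.295, 0.164–0.169) m. The basket's rim centre was at about (0.60, 0.29, 0.066) m. That puts the mouth within about 1 cm of the basket's axis and about 10 cm above its rim.

**Levelness:** Both of these checks have limits, though the allowance is 12 degrees.
- The grip and bowl points put the handle within about 1 degree of the level posture, but they come from the scene camera only. The top view did not find the grip point.
- An overlay on the scene picture fitted a level rim and clearly ruled out a 10-degree tilt one way. It was less decisive the other way.

**Steadiness and surroundings:** The arm was at rest at about 13 s. The lid and soup ladle measured where they started, within about 3 mm. Basket A was last seen within 4 mm of its start in the scene view; the top view did not find it this time. I did not re-measure the other items, but the highest contact force I read was about 15 N, against the table during the turn.

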